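Complete the gauge block rack and lift it level for hand-over

TASK

The gauge block set is going back to the measuring room: stand the tall loose gauge block (not the short one) fully home in the empty slot of the wooden carrying rack and let go of it. Then take the rack by the bar of its handle, lift it and keep it level and still about ten centimetres above the worktop, with all four blocks seated in their slots, and finish while still holding it there. Do not tip the rack, and leave the short block, the loupe, the setting ring and the tweezers where they are.

Things in the scene. Friction and masses are not known exactly. Their poses are not given: they have to be found in the camera images.
- rack_handle (a point): Centre of the rack handle's grip bar, an aluminium flat-sided bar 14 mm thick (x), 44 mm long (y), 18 mm tall (z), on two 8 mm steel posts in the middle of the rack. It spans 54 to 72 mm above the worktop, this point at 63 mm; 28 mm are free between rack top and bar. The complete rack (about 0.6 kg) balances under this point. Axes as the rack's: x across, y along, z up.
- rack: Loose wooden carrying rack, 64 (x) x 222 (y) mm (plinth 70 x 228), 26 mm high; origin in the middle of its underside, on the worktop at the start; x across, y along, z up. Four equal slots in its top at y = -88, -51, +51, +88 mm, each 37.4 mm along x by 11.4 mm along y, 14 mm deep, mouths chamfered 2 mm; all but the one at +88 hold a gauge block.
- rack_slot (a point): Centre of the mouth of the empty slot (y = +88 mm), level with the rack's top, 26 mm above its underside; axes as the rack's: the slot is 37.4 mm along x, 11.4 mm along y, its floor 14 mm below this point. The next block stands 37 mm away, centre to centre, towards the handle, and rises 16 mm above the rack's top.
- tall_block_centre (a point): Centre of the tall loose steel gauge block, 9 mm thick (its x), 35 mm long (y), 30 mm tall (z), 60 g, standing upright on the worktop left or right of the rack; this point is 15 mm up. In the slot its lower 14 mm are inside the rack, so hold it by its upper part only. It goes in upright, its 35 mm along the rack's x, either way round.
- short_block_centre (a point): Centre (6 mm up) of the short loose gauge block, 9 x 35 x 12 mm, on the worktop on the other side; it belongs to another set and stays where it is.
- loupe_b: Bystander: black round loupe, 36 mm across, 19 mm tall; origin under its centre.
- ring_b: Bystander: plain steel setting ring, 45 mm across, 12 mm tall; origin under its centre.
- tweezers_b: Bystander: steel tweezers, 118 mm long, 8 mm tall; origin under the middle.
- bench_top: The fixed white worktop on which everything stands; its top is at z = 0, its origin inside the board.
- rack_seat_1 (a point): Point fixed in the rack where the centre of a seated tall gauge block lies in the slot at y = -88 mm, 27 mm above the rack's underside.
- racked_1_centre (a point): Centre of the gauge block that stands loose in the slot at y = -88 mm: same size as the tall loose block, seated, its upper 16 mm out of the rack.
- rack_seat_2 (a point): Point fixed in the rack where the centre of a seated tall gauge block lies in the slot at y = -51 mm, 27 mm above the rack's underside.
- racked_2_centre (a point): Centre of the gauge block that stands loose in the slot at y = -51 mm: same size as the tall loose block, seated, its upper 16 mm out of the rack.
- rack_seat_3 (a point): Point fixed in the rack where the centre of a seated tall gauge block lies in the slot at y = +51 mm, 27 mm above the rack's underside.
- racked_3_centre (a point): Centre of the gauge block that stands loose in the slot at y = +51 mm: same size as the tall loose block, seated, its upper 16 mm out of the rack.
- rack_seat_4 (a point): Point fixed in the rack where the centre of a seated tall gauge block lies in the slot at y = +88 mm, 27 mm above the rack's underside (the empty slot).

How it is judged (in metres and radians):
On the way, in this order (a step that is already met when the one before it is completed fails the run):
1. the tall block stands fully home in the empty slot, let go, while the rack stands on the worktop (distance between racked_1_centre and rack_seat_1 below 0.005 m and distance between racked_2_centre and rack_seat_2 below 0.005 m and distance between racked_3_centre and rack_seat_3 below 0.005 m and distance between tall_block_centre and rack_seat_4 below 0.005 m and angle between tall_block_centre's own z axis and vertical below 0.2 rad and contact force between tall_block and the fingers below 0.2 N and height (world z) of rack below 0.005 m and angle between rack's own z axis and vertical below 0.04 rad), for 0.2 s.
2. the rack is lifted clear of the worktop by its handle, level, with all four blocks in it (distance between racked_1_centre and rack_seat_1 below 0.005 m and distance between racked_2_centre and rack_seat_2 below 0.005 m and distance between racked_3_centre and rack_seat_3 below 0.005 m and distance between tall_block_centre and rack_seat_4 below 0.005 m and angle between tall_block_centre's own z axis and vertical below 0.2 rad and height (world z) of rack above 0.06 m and angle between rack's own z axis and vertical below 0.08 rad and contact force between rack and the fingers above 2 N and distance between the grasp point and rack_handle below 0.035 m), for 0.2 s.
At the end, for the whole second after the job is handed in: Rack held by its handle (over 2 N, grasp point within 35 mm), 60 to 160 mm above the free worktop (x under 0.66 m), level within 0.08 rad, still (20 mm/s, 0.1 rad/s); tall blocks upright within 5 mm of their seats, the added one untouched; short block, loupe, ring, tweezers moved under 20 mm (all of step 2 and contact force between tall_block and the fingers below 0.2 N and height (world z) of rack below 0.16 m and linear speed of rack below 0.02 m/s and angular speed of rack below 0.1 rad/s and contact force between rack and bench_top below 0.1 N and world x of rack below 0.66 m and distance of each of short_block_centre, loupe_b, ring_b, tweezers_b from where it was at the start of the episode below 0.02 m); the arm keeps its last pose, push and grip.
It fails at once if the rack is tipped by more than about 15 degrees (angle between rack's own z axis and vertical above 0.26 rad).
It fails at once if the short gauge block is pushed away (distance of short_block_centre from where it was at the start of the episode above 0.02 m).
It fails at once if the loupe is pushed away (distance of loupe_b from where it was at the start of the episode above 0.02 m).
It fails at once if the setting ring is pushed away (distance of ring_b from where it was at the start of the episode above 0.02 m).
It fails at once if the tweezers are pushed away (distance of tweezers_b from where it was at the start of the episode above 0.02 m).
It also fails if it takes over 61 s, if anything falls off the work surface, if the arm or the gripper's body presses on something with over 40 N, if the wrist force passes 120 N, or if a joint passes its speed limit or range.

ROBOT

A 7-joint arm with a two-finger parallel gripper is mounted at the origin on a cart in front of the work surface, level with it; the furniture and walls round the work are solid. World frame = base frame: x ahead of the robot, y to its left, z up, the work surface at z = 0. Lengths are in mm, angles in degrees, forces in N, time in s.
With the tool pointing down it reaches from about 400 to 875 mm from the base axis. Payload 6.5 kg.
Tool frame: the origin (TCP) lies at the very end of the fingers, on their centre line; the grasp point (between the pads) lies 19 mm behind it; x points along the fingers, y is the direction in which the jaws open and shut, and the axes are right-handed (so a half turn about x gives the same grasp; the last joint's range is limited). The gripper opens to 85 mm and grips with 20 to 120 N. Pads are 22 mm wide; open, the fingers measure 114 mm over their backs; the gripper's body (76 mm by 85 mm) begins 54 mm behind the grasp point. The pads swing forward as they close: fully open they stand 13 mm farther back than shut.
Start: joints at [71.322, 30.733, -0.252, 88.115, 0.149, 61.152, -4.079], TCP at [166.973, -628.18, 231.29] pointing down, gripper open.
Joint ranges: [-154.64, 154.64], [-21.42, 123.67], [-72.66, 72.17], [13.99, 137.28], [-74.86, 254.86], [10.95, 109.41], [-158.01, 158.01]. Speed limits (degrees/s): [136.94, 136.94, 180, 180, 180, 180, 180].

INTERFACE

Orientations are given as a 3x3 rotation matrix whose columns are the frame's x, y, z axes.
In Python, from plant import ctrl, jaws, planner, monitor, eyes, order gives the robot as it stands. Calls block until the motion is done:
- ctrl.reach(position, orientation): joint-space move of the TCP to a pose.
- ctrl.line_to(position, frame=None, feed=150, force_limit=None): straight line of the TCP; frame=None keeps the orientation; feed is the mean speed in mm/s. With force_limit (N) it stops when the force on the tool has changed by that much, and returns True; else False.
- ctrl.goto_joints(angles): joint-space move.
- jaws.gripper_open() and jaws.close_gripper(squeeze=None): open the fingers fully, or close them until they stop; squeeze is the grip in N (None keeps the last).
- ctrl.dwell(seconds).
- planner.solve_ik(position, orientation): joint angles nearest the present ones, or None.
- monitor.observe(): the state.
- eyes.camera(name): name is "scene" or "side" or "wrist"; returns a dict with "pixels" (420x560x3 uint8, red, green, blue), "depth" (420x560 float32, mm along the optical axis (not along the pixel's ray), 0 where there is no reading), "fovy" (degrees; the focal length in pixels is half the picture's height over the tangent of half this angle, whatever the lens; pixels are square), "cx", "cy" (the principal point, pixels), "dist_coeffs" ([k1, k2, p1, p2, k3] as OpenCV has them; the pictures are not rectified), "R" (3x3) and "t" (3): a world point X has camera coordinates R X + t. Camera axes: x right, y down, z forward; pixel columns grow to the right and rows downward; lengths in mm; the calibration is good to about 2 mm. A picture is of the moment at which its call begins.
A pose or a line that the arm cannot do raises ctrl.IKError and nothing moves.
- order.sign_off(): hands the job in, once; it reports no verdict.
The state is a dict: "time": time; "joint_positions": joint angles; "dq": joint speeds; "effort": joint torques, N m; "eef_pos": TCP position; "tool_rot": TCP orientation; "contact_force": force on the tool from outside, world axes, zero at the start; "moment": the same for the moment, N m; "gripper_width": finger opening in mm.
Only numpy, scipy, OpenCV 4.12 (cv2) and the standard library are available. Lean on these libraries where they do the work, as an engineer would, in place of code of your own. Each camera call takes 0.05 s, during which the arm holds its last target.

## Working session

There is one attempt and no reset: what is moved stays moved. The work goes in short steps, each a Python script; the robot and the scene stay as the last script left them, time stands still between calls to the robot, and variables do not carry over. Pictures are saved under pics/ and viewed, and the job is handed in when it is done.

```bash
mkdir -p pics; ls
cat > h.py <<'E'
import numpy as np, cv2, pickle
from plant import ctrl, jaws, planner, monitor, eyes, order
def shot(name,fn):
    c=eyes.camera(name); pickle.dump(c,open(f'pics/{fn}.pkl','wb'))
    cv2.imwrite(f'pics/{fn}.png',c['pixels'][:,:,::-1]); return c
def load(fn): return pickle.load(open(f'pics/{fn}.pkl','rb'))
def K(c):
    f=210/np.tan(np.radians(c['fovy'])/2); return np.array([[f,0,c['cx']],[0,f,c['cy']],[0,0,1.]])
def onplane(c,uv,z):
    uv=np.array(uv,float).reshape(-1,1,2)
    n=cv2.undistortPoints(uv,K(c),np.array(c['dist_coeffs'],float)).reshape(-1,2)
    R=np.array(c['R']);t=np.array(c['t']).ravel()
    d=np.c_[n,np.ones(len(n))]@R; o=-R.T@t
    return o+d*((z-o[2])/d[:,2])[:,None]
def proj(c,X):
    r,_=cv2.Rodrigues(np.array(c['R'],float))
    return cv2.projectPoints(np.array(X,float).reshape(-1,1,3),r,np.array(c['t'],float).reshape(3,1),K(c),np.array(c['dist_coeffs'],float))[0].reshape(-1,2)
def cloud(c):
    h,w=c['depth'].shape
    uv=np.stack(np.meshgrid(np.arange(w),np.arange(h)),-1).reshape(-1,1,2).astype(float)
    n=cv2.undistortPoints(uv,K(c),np.array(c['dist_coeffs'],float)).reshape(-1,2)
    d=c['depth'].reshape(-1,1); P=(np.c_[n,np.ones(len(n))]*d-np.array(c['t']).ravel())@np.array(c['R'])
    P[d[:,0]==0]=np.nan; return P.reshape(h,w,3)
def crop(fn,x0,y0,x1,y1,s,out):
    im=cv2.imread(f'pics/{fn}.png')[y0:y1,x0:x1]
    cv2.imwrite(f'pics/{out}.png',cv2.resize(im,None,fx=s,fy=s,interpolation=cv2.INTER_CUBIC))
def down(yaw):
    # tool x down, y (jaw axis) at yaw deg in world xy
    a=np.radians(yaw); x=np.array([0,0,-1.]); y=np.array([np.cos(a),np.sin(a),0]); return np.c_[x,y,np.cross(x,y)]
E
python3 - <<'E'
from h import *
for n in ['scene','side','wrist']:
    c=shot(n,n+'0'); print(n,c['fovy'],c['cx'],c['cy'],c['dist_coeffs'],-np.array(c['R']).T@np.array(c['t']).ravel(), np.array(c['R'])[2])
s=monitor.observe(); print(s)
E
```

```text
pics
scene 57.081473397638476 277.2453730887341 210.65595511439847 [-0.01781919  0.          0.          0.          0.        ] [276.38873992 573.24985367 717.36978349] [ 0.32643148 -0.58097279 -0.74559581]
side 51.657373923537115 279.30107566764065 204.8058985901377 [-0.03340493  0.          0.          0.          0.        ] [ 637.79317614 1045.86945734  588.4989027 ] [-0.08909479 -0.87181861 -0.481658  ]
wrist 59.2040986689052 281.97238108588306 206.11599677168803 [-0.05768767  0.          0.          0.          0.        ] [ 244.85992773 -607.76907749  373.13523072] [-0.30158237 -0.07910486 -0.95015288]
{'time': 0.15, 'joint_positions': array([71.32329014, 30.76811802, -0.25509864, 88.1596361 ,  0.14978472,
       61.15394219, -4.08154026]), 'dq': array([-0.07118574, -0.11039962, -0.00469357, -0.1097716 ,  0.05372432,
       -0.0358041 ,  0.02867485]), 'effort': array([ 9.91840971e-04, -5.83789945e+01,  1.04972463e+00, -2.59351784e+01,
        1.25345442e-02,  6.54463714e-03, -1.28306615e-05]), 'eef_pos': array([ 166.8184358 , -627.692296  ,  230.59432878]), 'tool_rot': array([[-4.71450176e-04,  2.56910033e-01, -9.66435209e-01],
       [ 1.33957731e-03, -9.66434287e-01, -2.56910442e-01],
       [-9.99998992e-01, -1.41573515e-03,  1.11474764e-04]]), 'contact_force': array([-0.09077472,  0.34549883,  0.2058656 ]), 'moment': array([ 0.01919752, -0.03361766, -0.00955342]), 'gripper_width': 85.6203649151398}
```

View pics/scene0.png

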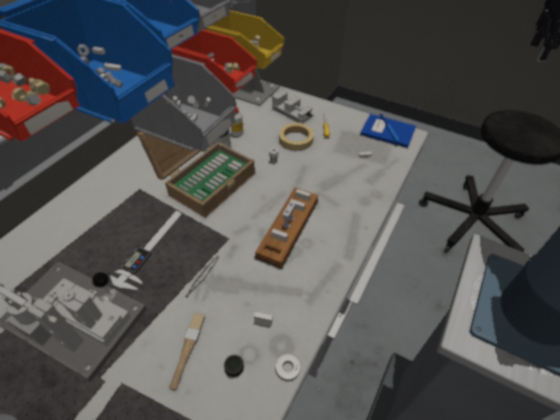

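View pics/side0.png

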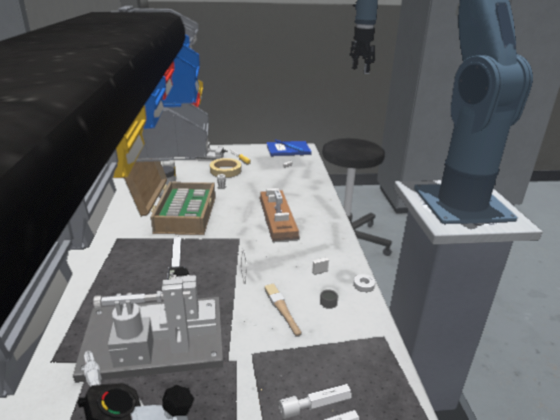

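View pics/wrist0.png

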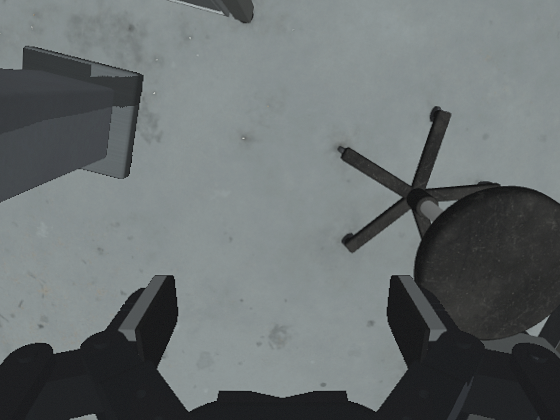

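Run:
```python
from h import *
crop('scene0',230,170,340,280,7,'s_rack'); crop('scene0',170,240,320,400,4.5,'s_blk'); crop('side0',220,170,350,260,6,'d_rack')
crop('side0',220,240,390,330,4.5,'d_blk')
c=load('scene0')
for n,p,z in [('rack',(288,227),26),('tall',(262,317),30),('short',(365,154),12),('loupe',(233,365),19),('ring',(287,367),12),('tw',(202,275),4),('redge1',(427,130),0),('redge2',(330,335),0)]:
    print(n,onplane(c,p,z)[0].round())
```

```text
rack [532.  66.  26.]
tall [467. 290.  30.]
short [ 477. -288.   12.]
loupe [467. 391.  19.]
ring [382. 343.  12.]
tw [637. 260.   4.]
redge1 [ 356. -508.   -0.]
redge2 [341. 244.   0.]
```

View pics/s_rack.png

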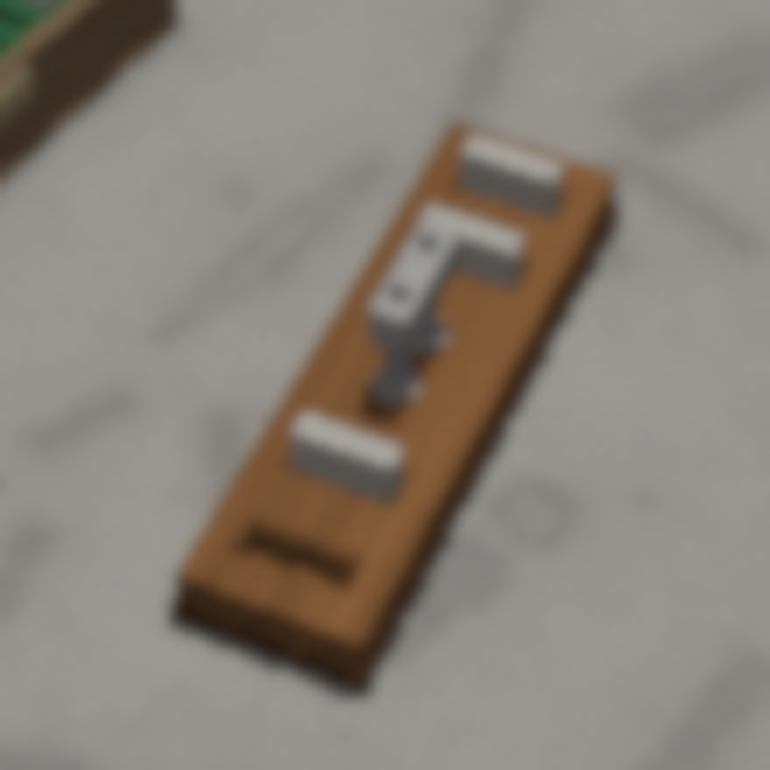

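View pics/s_blk.png

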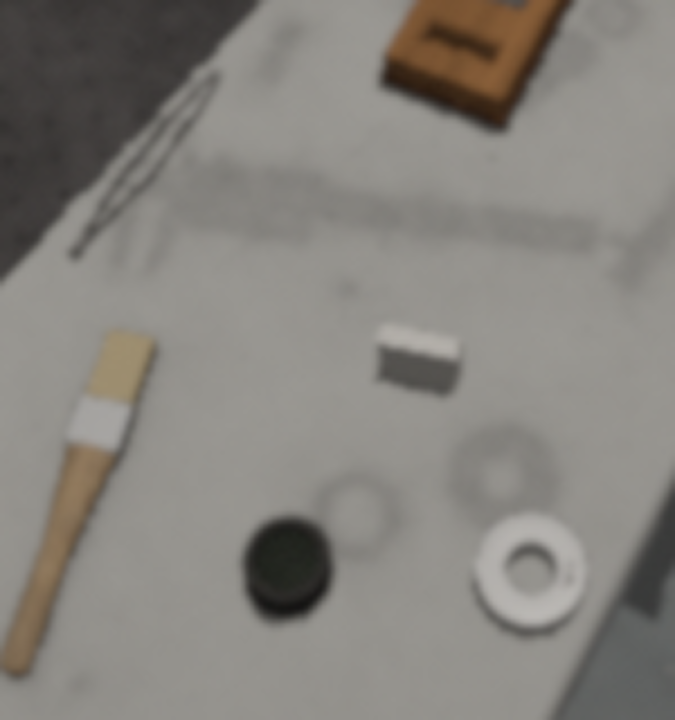

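View pics/d_blk.png

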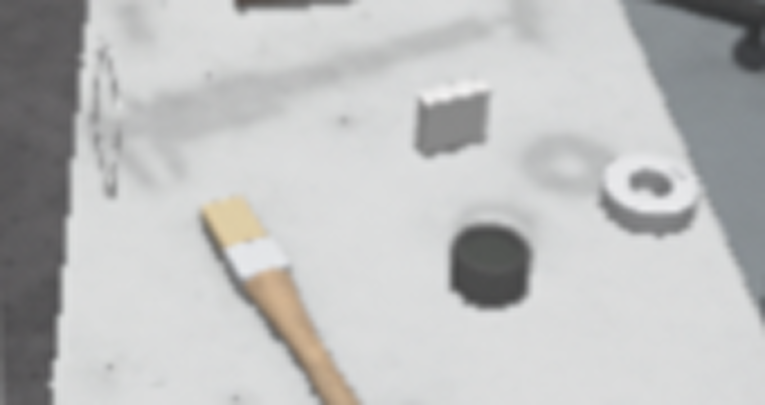

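Run:
```python
from h import *
c=load('scene0')
b=np.array([(376,340),(383,326),(461,340),(455,357)])/4.5+[170,240]
P=onplane(c,b,30); print(P.round(1)); m=P.mean(0); print('tall',m)
print('len dirs',P[2]-P[1],P[3]-P[0])
r=np.array([(457,122),(614,180),(362,650),(182,585)])/7+[230,170]
Q=onplane(c,r,26); print(Q.round(1),Q.mean(0)); 
for i,j in [(0,3),(1,2),(0,1),(3,2)]: d=Q[j]-Q[i]; print(np.linalg.norm(d),np.degrees(np.arctan2(d[1],d[0])))
s=np.array([(240,545),(255,527),(355,565),(345,585)])/7+[230,170]; print('slot',onplane(c,s,26).mean(0))
h=np.array([(370,312),(420,203),(463,215),(413,327)])/7+[230,170]; H=onplane(c,h,72); print('handle',H,H.mean(0))
sb=load('side0'); b=np.array([(416,92),(489,82)])/4.5+[220,240]; print(onplane(sb,b,30))
s=monitor.observe(); print(planner.solve_ik([m[0],m[1],200],down(0)),planner.solve_ik([m[0],m[1],200],down(180)))
```

```text
[[482.6 295.3  30. ]
 [483.4 288.3  30. ]
 [451.1 277.2  30. ]
 [449.4 285.2  30. ]]
tall [466.63826642 286.50676175  30.        ]
len dirs [-32.31621456 -11.10267316   0.        ] [-33.18603125 -10.10811219   0.        ]
[[578.7 -57.1  26. ]
 [516.6 -59.3  26. ]
 [496.4 160.   26. ]
 [556.9 166.9  26. ]] [537.12734359  52.64333403  26.        ]
225.09703458392175 95.55238835932015
220.26092022725817 95.27429263629926
62.10335752729715 -177.983352550686
60.92442328543648 -173.49892487594298
slot [531.14479916 138.91661321  26.        ]
handle [[542.36049026  74.25925003  72.        ]
 [551.36812921  24.36499647  72.        ]
 [536.57418155  22.06363014  72.        ]
 [527.52949988  72.9545472   72.        ]] [539.45807523  48.41060596  72.        ]
[[485.35532663 289.02117551  30.        ]
 [448.43339677 283.23463886  30.        ]]
[  1.62342524  32.00718842 -50.91973459 103.3591595   28.8185238
  58.59922128 -60.60969665] [  7.85638662  36.96274728 -61.46042597 103.05785319  36.51547651
  62.58849892 113.27530214]
```

Run:
```python
from h import *
for n in ['scene0','side0']:
    P=cloud(load(n)).reshape(-1,3); P=P[~np.isnan(P[:,0])]
    r=np.hypot(P[:,0],P[:,1])
    for lo,hi in [(450,550),(550,600),(600,650),(650,700),(700,750),(750,850)]:
        m=(r>lo)&(r<hi)&(P[:,0]>150)&(P[:,1]<450)&(P[:,2]>-20)&(P[:,2]<600); print(n,lo,hi,P[m,2].max(), P[m][P[m,2].argmax()].round())
```

```text
scene0 450 550 75.36030576502318 [538.  49.  75.]
scene0 550 600 348.5737406048094 [ 159. -565.  349.]
scene0 600 650 384.9225330272166 [ 180. -593.  385.]
scene0 650 700 372.98229412338793 [ 202. -619.  373.]
scene0 700 750 459.1642288712668 [747.  34. 459.]
scene0 750 850 490.26277619944676 [799. 148. 490.]
side0 450 550 75.11732466748389 [534.  70.  75.]
side0 550 600 347.1774035332158 [ 161. -558.  347.]
side0 600 650 497.92992459656807 [ 160. -585.  498.]
side0 650 700 494.9294929795672 [ 205. -619.  495.]
side0 700 750 459.18858988580587 [748.  36. 459.]
side0 750 850 489.5421294385255 [ 812. -214.  490.]
```

Run:
```python
from h import *
s=monitor.observe(); 
a=np.radians(-75.1); p=[545*np.cos(a),545*np.sin(a),215]
q=planner.solve_ik(p,np.array(s['tool_rot'])); print(q)
ctrl.goto_joints(q)
q=np.array(q); q[0]-=75.1+31.5
q[6]=8
ctrl.goto_joints(q); s=monitor.observe(); print(s['time'],s['eef_pos'],s['tool_rot'][:,1],s['joint_positions'])
c=shot('wrist','wrist1')
```

```text
[ 71.12666641  21.67358608  -0.95591093 105.03533138   0.43920656
  53.37599186  -5.13738061]
3.7167 [465.24848794 283.83490378 215.01785001] [ 0.7129433   0.70122009 -0.0014942 ] [-35.40900796  21.67061826  -0.91211213 105.03761333   0.44873314
  53.37822129   8.00019009]
```

View pics/wrist1.png

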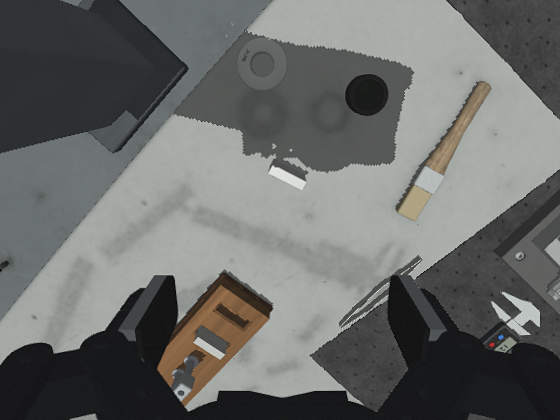

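Run:
```python
from h import *
crop('wrist1',255,145,325,200,10,'w1b'); crop('wrist1',160,265,280,405,5,'w1r')
```

```text
(no output)
```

View pics/w1b.png

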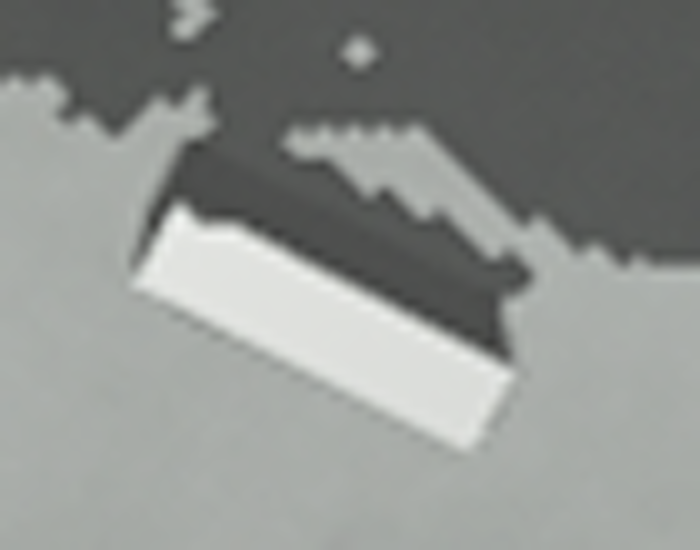

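View pics/w1r.png

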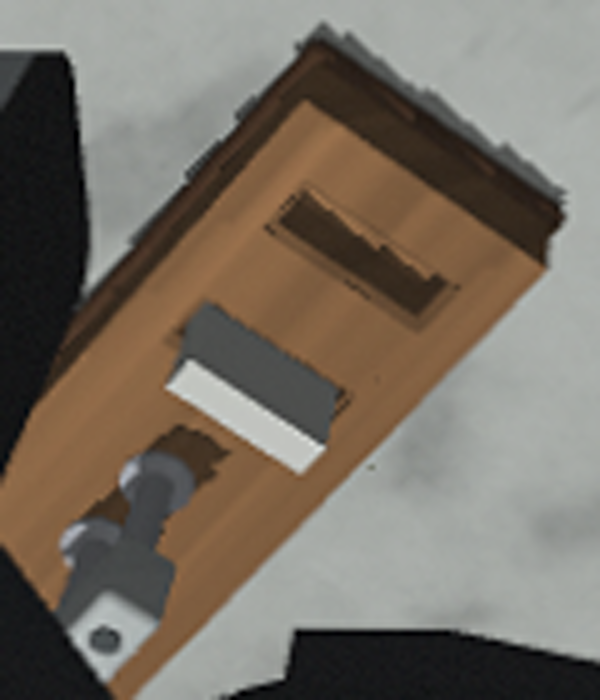

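Run:
```python
from h import *
c=load('wrist1')
cv=lambda a,s,o:(np.array(a,float)+.5)/s-.5+o
def rect(P):
    d=P[2]-P[1]+P[3]-P[0]; e=P[0]-P[1]+P[3]-P[2]
    return P.mean(0).round(2), 'len',np.linalg.norm(d)/2,'w',np.linalg.norm(e)/2,'ang',np.degrees(np.arctan2(d[1],d[0]))%180,np.degrees(np.arctan2(e[1],e[0]))%180
print('tall',rect(onplane(c,cv([(133,285),(180,203),(515,372),(470,450)],10,[255,145]),30)))
print('slot',rect(onplane(c,cv([(267,225),(305,187),(458,290),(420,328)],5,[160,265]),26)))
print('b3',rect(onplane(c,cv([(165,385),(187,358),(327,445),(304,474)],5,[160,265]),42)))
E=onplane(c,cv([(305,100),(547,265)],5,[160,265]),26); d=E[1]-E[0];print('end',E,np.linalg.norm(d),np.degrees(np.arctan2(d[1],d[0])))
E=onplane(c,cv([(547,265),(130,690)],5,[160,265]),26); d=E[1]-E[0];print('edge',np.degrees(np.arctan2(d[1],d[0])))
```

```text
tall (array([469.06, 286.32,  30.  ]), 'len', np.float64(34.38619552497178), 'w', np.float64(8.55617878698534), 'ang', np.float64(17.5595108252576), np.float64(105.46009900005232))
slot (array([534.3 , 138.52,  26.  ]), 'len', np.float64(40.21449399728206), 'w', np.float64(12.73980859953936), 'ang', np.float64(5.332808712527583), np.float64(92.83307928220671))
b3 (array([536.98, 102.  ,  42.  ]), 'len', np.float64(35.44020787096801), 'w', np.float64(8.914622452482623), 'ang', np.float64(5.840082998129485), np.float64(98.72216380706602))
end [[500.44097862 158.44752345  26.        ]
 [562.98942883 164.63307719  26.        ]] 62.85355756505102 5.647742347334682
edge -85.31824069174739
```

Run:
```python
from h import *
R=down(17.5)
ctrl.reach([468.5,286.3,110],R)
c=shot('wrist','wrist2')
s=monitor.observe(); print(s['time'],s['eef_pos'],s['tool_rot'][:,1],s['joint_positions'])
```

```text
4.3167 [469.67914636 286.83976686 111.42088576] [0.95289227 0.30330122 0.00216686] [-38.93273282  30.40639379   3.67448142 108.79809753  -2.84585932
  40.75172191 -15.95405952]
```

View pics/wrist2.png

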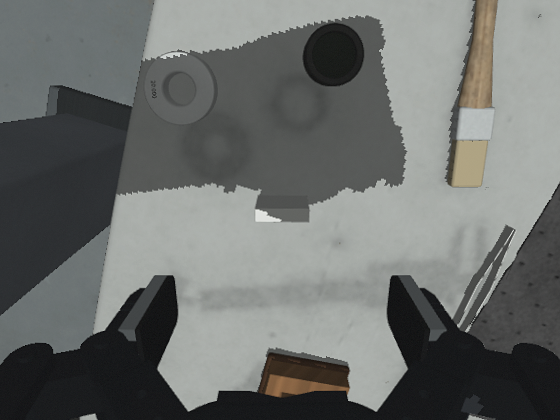

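Run:
```python
from h import *
crop('wrist2',245,185,320,235,10,'w2b')
c=load('wrist2'); print(onplane(c,[(255.2,208.5),(309,208.5),(309,221.5),(255,221.5)],30).round(1),onplane(c,(282,215),30))
ctrl.line_to([468.5,286.3,60],feed=80)
s=monitor.observe(); print(s['time'],s['eef_pos'],s['contact_force'])
c=shot('wrist','wrist3')
```

```text
[[451.6 285.4  30. ]
 [484.3 295.8  30. ]
 [487.1 287.5  30. ]
 [454.  276.9  30. ]] [[469.22581411 286.41147051  30.        ]]
5.0917 [468.65189865 286.38970859  60.0290411 ] [-0.10002713 -0.10890712 -0.46681269]
```

View pics/wrist3.png

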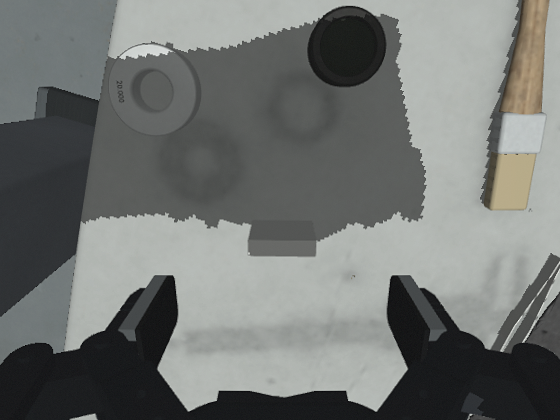

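View pics/w2b.png

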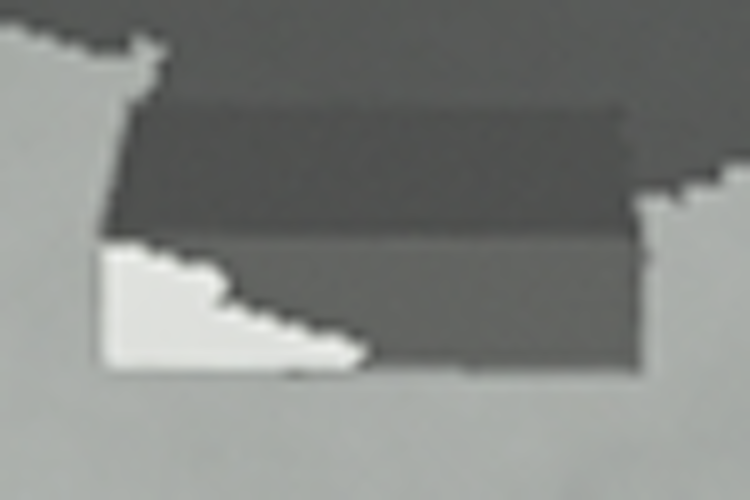

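Run:
```python
from h import *
print(ctrl.line_to([469,286.4,15],feed=80,force_limit=12))
c=shot('wrist','wrist4')
jaws.close_gripper(40)
s=monitor.observe(); print(s['time'],s['eef_pos'],s['contact_force'],s['gripper_width'])
c=shot('wrist','wrist5');shot('side','side5')
print(ctrl.line_to([469,286.4,75],feed=60))
s=monitor.observe(); print(s['time'],s['eef_pos'],s['contact_force'],s['gripper_width'])
c=shot('wrist','wrist6')
```

```text
False
6.4333 [469.17852712 286.51974736  15.43332002] [-1.80307733 -1.57896245  4.77066215] 33.59561193824537
False
7.6833 [468.71273576 286.24320058  74.62350204] [-0.2448908  -0.22044697  0.14933782] 33.53772717581036
```

View pics/wrist6.png

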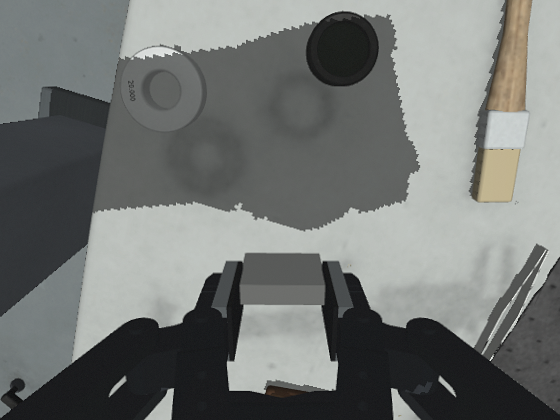

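View pics/wrist5.png

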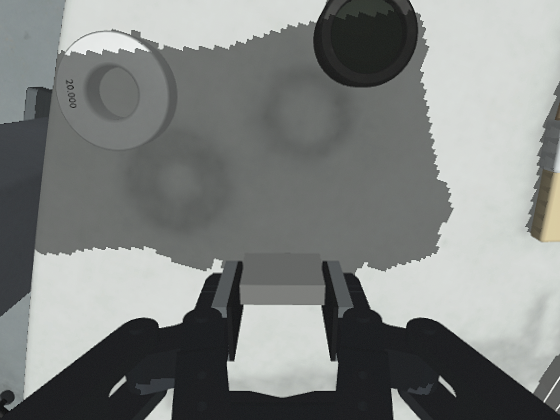

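Run:
```python
from h import *
crop('wrist6',220,240,350,320,6,'w6b')
```

```text
(no output)
```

View pics/w6b.png

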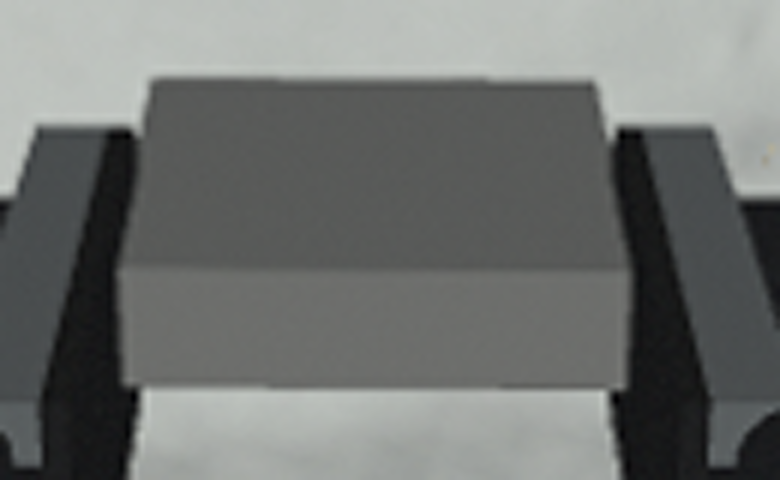

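Run:
```python
from h import *
c=load('wrist6'); 
P=onplane(c,(np.array([(118,268),(632,268),(628,388),(122,388)])+.5)/6-.5+[220,240],74.6+14.6)
print(P.round(1),P.mean(0)); tcp=np.array([468.71,286.24,74.62]); R=down(17.5)
print(R.T@(P.mean(0)-tcp))
B=onplane(c,(np.array([(150,80),(597,80)])+.5)/6-.5+[220,240],74.6-15.4); print(B, R.T@(B.mean(0)-tcp))
crop('side5',280,220,360,300,8,'d5')
```

```text
[[451.7 286.   89.2]
 [483.8 296.2  89.2]
 [486.6 287.5  89.2]
 [454.3 277.3  89.2]] [469.1174125  286.73099978  89.2       ]
[-14.58         0.53620269  -0.34576352]
[[451.11307036 285.11942654  59.2       ]
 [484.52839803 295.67339066  59.2       ]] [15.42        0.4017483  -4.23144472]
```

View pics/d5.png

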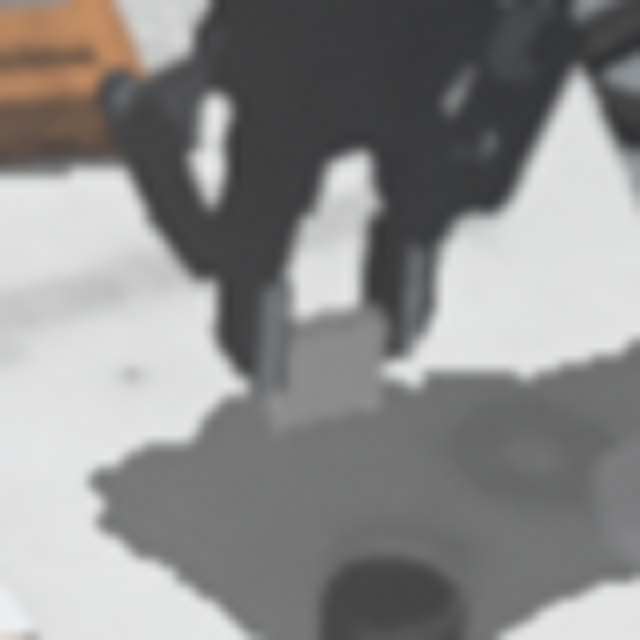

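Run:
```python
from h import *
ctrl.line_to([534,138.5,85],frame=down(5.4),feed=120)
ctrl.dwell(0.2)
s=monitor.observe(); print(s['time'],s['eef_pos'],s['tool_rot'][:,1],s['contact_force'],s['gripper_width'])
c=shot('wrist','wrist7')
crop('wrist7',190,150,380,310,4,'w7')
```

```text
9.4333 [533.80751451 139.06710531  84.9669232 ] [ 9.95472024e-01  9.50549174e-02 -1.06837997e-04] [0.01276268 0.4642204  0.00789325] 33.400949457653226
```

View pics/w7.png

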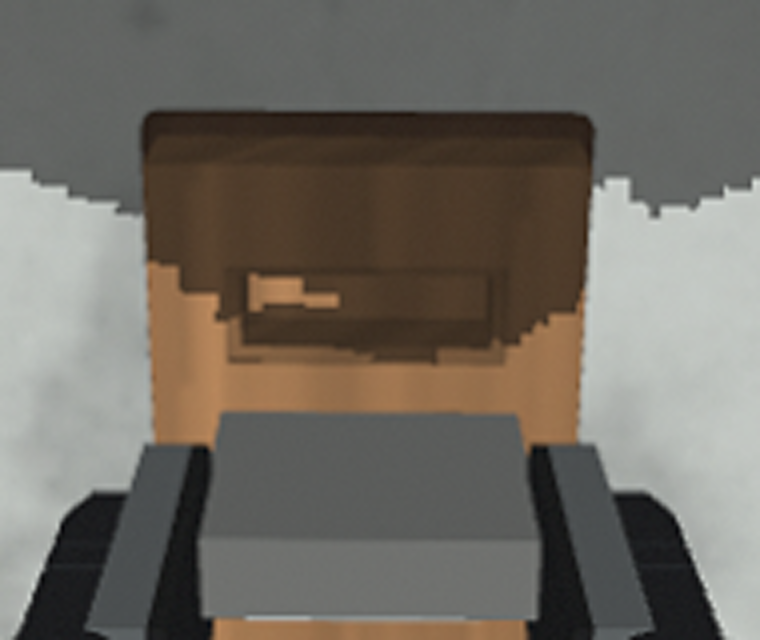

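Run:
```python
from h import *
c=load('wrist7'); cv=lambda a:(np.array(a,float)+.5)/4-.5+[190,150]
s=monitor.observe(); z=84.97
S=onplane(c,cv([(230,268),(507,268),(506,362),(228,362)]),26); print(S.round(1),S.mean(0))
T=onplane(c,cv([(198,539),(541,539),(540,619),(202,619)]),z+14.6); print(T.round(1),T.mean(0))
B=onplane(c,cv([(218,412),(521,412)]),z-15.4); print(B.round(1))
for q in (S[1]-S[0],S[2]-S[3],T[1]-T[0],B[1]-B[0]): print(np.degrees(np.arctan2(q[1],q[0])),np.linalg.norm(q))
q=onplane(c,cv([(147,162),(588,162)]),26);print(q,np.degrees(np.arctan2(*(q[1]-q[0])[1::-1])))
R=down(5.4); print('slot in tool',R.T@(S.mean(0)-s['eef_pos']),'block',R.T@(T.mean(0)-s['eef_pos']))
```

```text
[[513.7 144.   26. ]
 [553.6 147.8  26. ]
 [555.3 133.1  26. ]
 [514.3 129.2  26. ]] [534.22836887 138.52663468  26.        ]
[[517.2 142.5  99.6]
 [550.7 145.7  99.6]
 [551.9 136.6  99.6]
 [518.1 133.4  99.6]] [534.46903961 139.55122952  99.57      ]
[[516.3 141.9  69.6]
 [551.7 145.3  69.6]]
5.459471408186472 40.15373823645152
5.4609307211478315 41.18537107701788
5.460760208396258 33.72430239626253
5.460069324996997 35.61614175294721
[[500.87494131 158.79860232  26.        ]
 [563.08640842 164.74332445  26.        ]] 5.458421770808625
slot in tool [58.97285177  0.35721752  0.39767031] block [-14.59714823   0.69324305  -0.59972823]
```

Run:
```python
from h import *
R=down(5.46)
def st():
    s=monitor.observe(); print(s['time'],np.round(s['eef_pos'],2),np.round(s['contact_force'],2),round(s['gripper_width'],2))
ctrl.line_to([533.6,138.2,48],frame=R,feed=60); ctrl.dwell(.2); st()
print(ctrl.line_to([533.6,138.2,34],feed=30,force_limit=8)); st()
c=shot('wrist','wrist8');crop('wrist8',190,150,380,310,4,'w8')
```

```text
10.45 [533.93 138.3   48.39] [ 0.26  0.17 -1.02] 33.62
False
11.0667 [533.56 138.13  33.86] [-0.45 -0.44 -0.34] 33.67
```

View pics/w8.png

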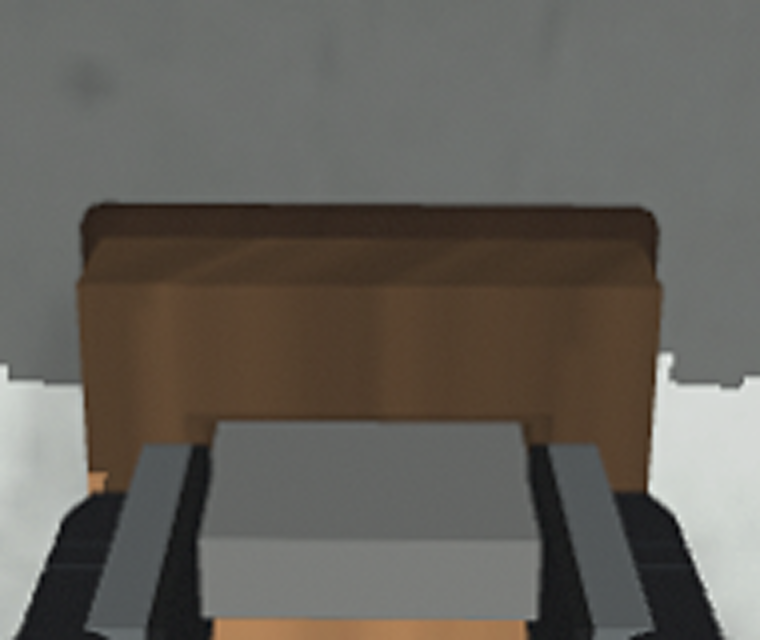

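Run:
```python
from h import *
def st():
    s=monitor.observe(); print(s['time'],np.round(s['eef_pos'],2),np.round(s['contact_force'],2),round(s['gripper_width'],2))
print(ctrl.line_to([533.6,138.2,28.4],feed=20,force_limit=8)); st(); ctrl.dwell(.2); st()
jaws.gripper_open(); ctrl.dwell(.3); st()
c=shot('wrist','wrist9');
print(ctrl.line_to([533.6,138.2,80],feed=80)); ctrl.dwell(.2);st()
c=shot('wrist','wrist10'); shot('scene','scene10'); shot('side','side10')
crop('side10',200,160,340,270,5,'d10')
```

```text
False
11.55 [533.45 138.14  28.24] [ 0.13  0.53 -1.38] 33.66
11.75 [533.66 138.22  28.48] [-0.24  0.08 -1.05] 33.71
12.6083 [533.6  138.21  28.39] [0.16 0.62 0.08] 85.44
False
13.65 [533.19 138.07  79.45] [-0.35  0.03 -0.3 ] 85.5
```

View pics/wrist10.png

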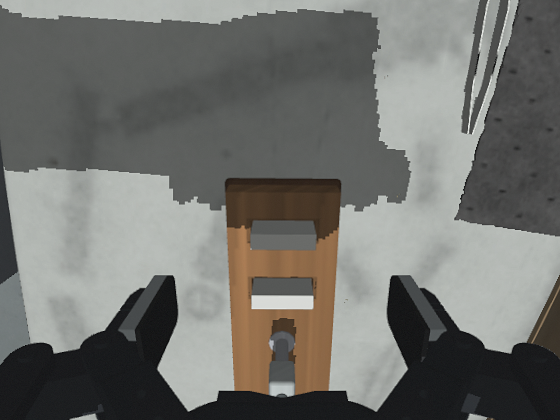

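View pics/d10.png

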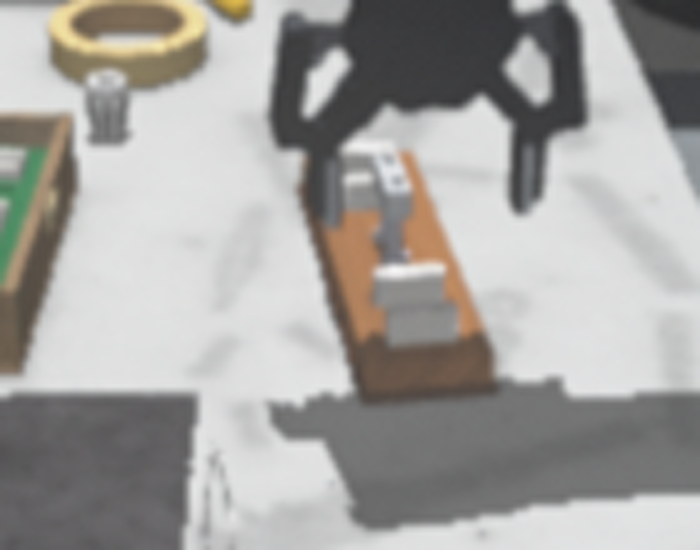

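Run:
```python
from h import *
P=cloud(load('wrist10'))
for n,(r0,r1,c0,c1) in dict(new=(239,247,258,308),b3=(297,305,258,308),rack=(262,272,245,320)).items():
    q=P[r0:r1,c0:c1].reshape(-1,3); print(n,np.nanmedian(q,0).round(1),np.nanstd(q,0).round(2))
# handle in wrist from afar
u=np.array([0.0,0]) 
print('handle est', 534.2+88*np.sin(np.radians(5.46)),138.6-88*np.cos(np.radians(5.46)))
ctrl.line_to([542.6,51,130],feed=120); ctrl.dwell(.2)
s=monitor.observe(); print(s['time'],s['eef_pos'])
shot('wrist','wrist11')
```

```text
new [534.1 138.2  42.2] [7.61 1.54 0.61]
b3 [537.6 102.7  42. ] [8.07 1.69 0.56]
rack [535.9 115.8  26.1] [12.74  2.29  0.6 ]
handle est 542.5732714189267 50.999267550179766
14.9917 [542.2904953   51.75199386 129.61698502]
```

View pics/wrist11.png

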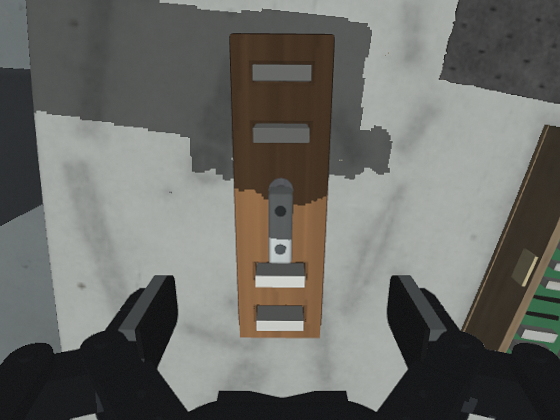

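Run:
```python
from h import *
crop('wrist11',240,170,325,270,6,'w11')
c=load('wrist11'); print(onplane(c,[(280,211),(280,249.5)],72), onplane(c,[(280,211),(280,249.5)],72).mean(0))
```

```text
[[540.71120031  62.41822427  72.        ]
 [543.00092133  38.36684499  72.        ]] [541.85606082  50.39253463  72.        ]
```

View pics/w11.png

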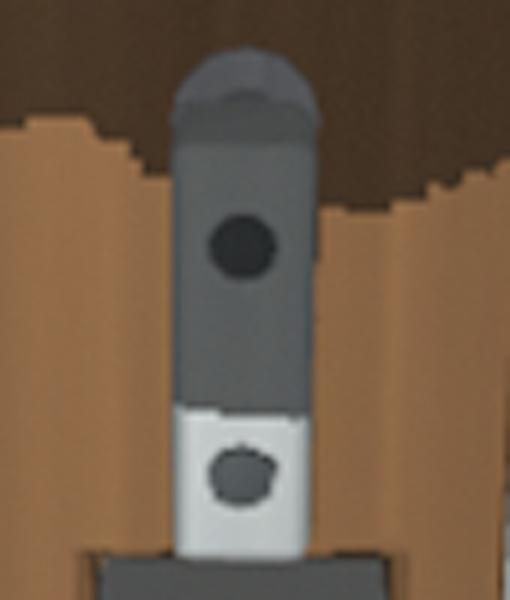

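Run:
```python
from h import *
def st():
    s=monitor.observe(); print(s['time'],np.round(s['eef_pos'],2),np.round(s['contact_force'],2),round(s['gripper_width'],2),np.round(s['moment'],2))
print(ctrl.line_to([542.2,50.7,44],feed=70,force_limit=12)); ctrl.dwell(.2); st()
jaws.close_gripper(80); ctrl.dwell(.3); st()
shot('wrist','wrist12')
ctrl.line_to([542.2,50.7,54],feed=15); ctrl.dwell(.3); st()
shot('side','side12'); shot('wrist','wrist13'); crop('side12',200,140,340,250,5,'d12')
```

```text
False
16.6167 [542.41  50.73  44.31] [ 0.12  0.46 -0.03] 85.3 [-0.    0.04 -0.02]
17.575 [541.93  50.7   43.99] [-1.81 -0.01  3.23] 12.54 [-0.05  0.38 -0.15]
18.7417 [542.14  50.68  53.93] [-0.34 -0.66 -5.52] 12.83 [0.   0.02 0.02]
```

View pics/d12.png

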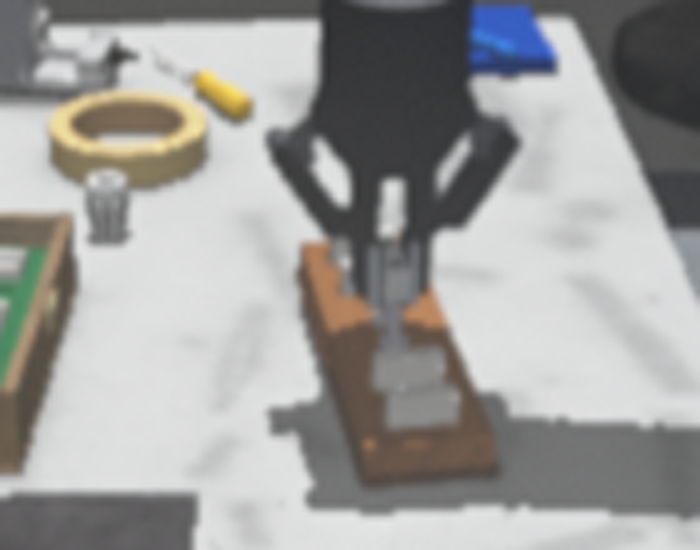

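View pics/wrist13.png

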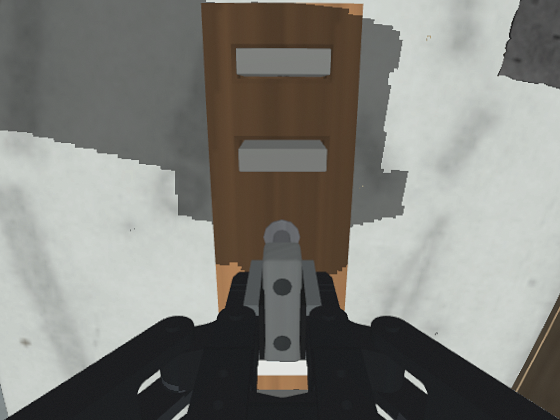

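```bash
cat > tilt.py <<'E'
from h import *
def tilt(fn):
    c=load(fn); P=cloud(c); px=c['pixels'].astype(int)
    m=(px[...,0]>px[...,2]*1.5)&(px[...,0]-px[...,2]>20); m[:, :200]=0; m[:,365:]=0; m[280:]=0
    q=P[cv2.erode(m.astype(np.uint8),np.ones((5,5)))>0]; q=q[~np.isnan(q[:,0])]
    for _ in range(4):
        A=np.c_[q[:,:2]-q[:,:2].mean(0),np.ones(len(q))]; k=np.linalg.lstsq(A,q[:,2],rcond=None)[0]; r=q[:,2]-A@k
        ok=abs(r)<2.5*r.std()+.1; s=r.std(); q=q[ok]
    print(fn,'slope rad',k[:2].round(4),'z',k[2].round(1),len(q),'sd',s, q[:,:2].min(0),q[:,:2].max(0))
E
python3 - <<'E'
from tilt import *
tilt('wrist11'); tilt('wrist13')
def st():
    s=monitor.observe(); print(s['time'],np.round(s['eef_pos'],2),np.round(s['contact_force'],2),round(s['gripper_width'],2),np.round(s['moment'],2))
ctrl.line_to([542.2,50.7,100],feed=35); ctrl.dwell(.2); st(); shot('wrist','wrist14'); tilt('wrist14')
ctrl.line_to([542.2,50.7,144],feed=35); ctrl.dwell(.8); st(); shot('wrist','wrist15'); tilt('wrist15')
shot('scene','scene15'); shot('side','side15'); crop('side15',200,100,340,230,5,'d15')
E
```

```text
wrist11 slope rad [-0.0003 -0.0011] z 26.1 15628 sd 0.6455484327743054 [501.68445402  -8.53451134] [576.80807612 162.59935285]
wrist13 slope rad [-0.0061 -0.002 ] z 36.1 28387 sd 0.6184020400831438 [501.50171884  37.78383422] [573.97661079 163.24627775]
20.5083 [542.11  50.68  99.84] [ 0.26  0.49 -4.85] 13.13 [-0.06  0.06  0.03]
wrist14 slope rad [-0.0064 -0.0021] z 82.0 28377 sd 0.6254539072058726 [501.45822085  37.69080167] [573.95449359 163.25792281]
22.7667 [542.22  50.72 144.  ] [-0.78  0.11 -4.66] 12.68 [ 0.01 -0.03 -0.04]
wrist15 slope rad [-0.006 -0.002] z 126.1 28350 sd 0.6238993464487222 [501.55375653  37.80065729] [574.07239588 163.21946054]
```

View pics/d15.png

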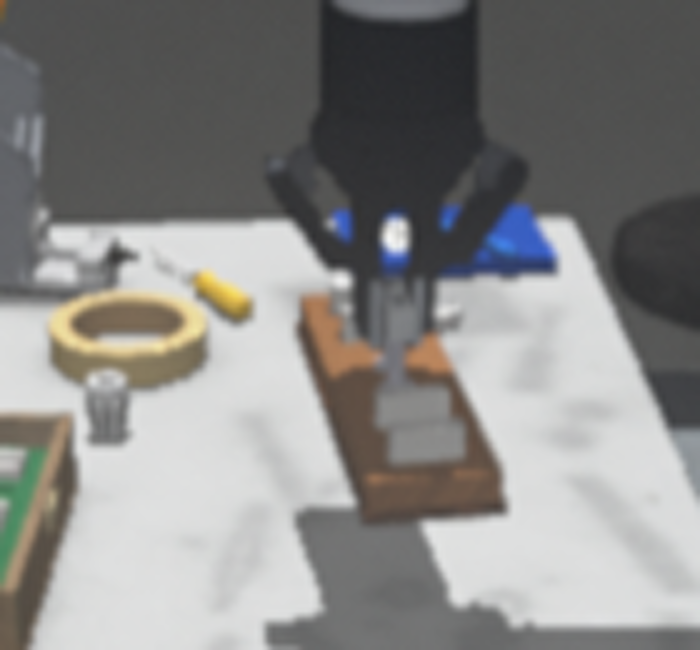

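View pics/scene15.png

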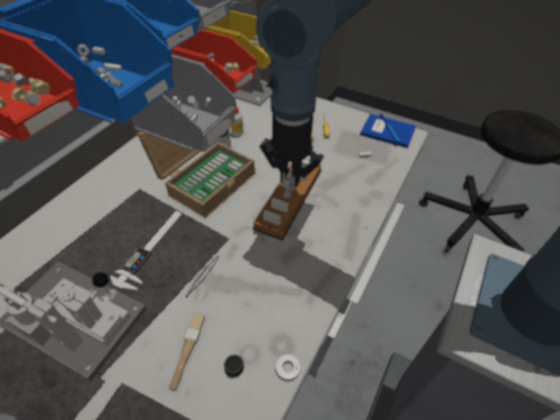

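View pics/wrist15.png

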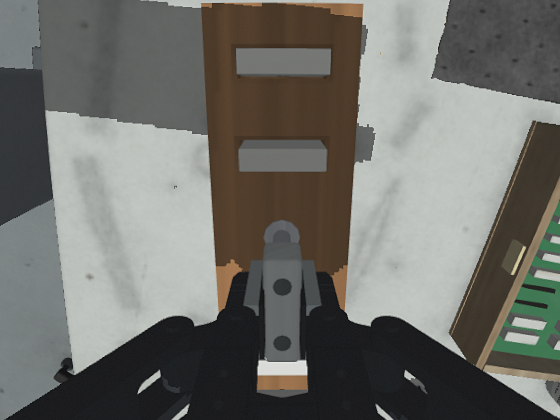

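Run:
```python
from h import *
ctrl.dwell(.3); s=monitor.observe(); print(s['time'],s['eef_pos'],np.abs(s['dq']).max(),s['gripper_width']); order.sign_off()
```

```text
23.2167 [542.21525851  50.72244231 144.0069601 ] 0.07297644020155745 12.751756426695652
the job is handed in; nothing more can be done
```

I stood the tall block in the empty slot and let go of it, then took the rack by its handle bar (80 N grip), lifted it, and handed the job in at 23.2 s while still holding it. `sign_off` gives no verdict, so this rests on my own checks.

**Block seating:** after release, the block's top measured 42.2 mm above the worktop, against 42.0 mm for its neighbour, so it is fully home. No notable force appeared during insertion.

**Final hold:** in the last wrist depth picture the rack's top is at 126 mm, so its underside is about 100 mm up. It tilts by about 0.006 rad, and the arm was practically still.

**Blocks and bystanders:** the last pictures show the two blocks at the added-block end seated, and the short block, loupe, ring and tweezers where they were at the start. The two blocks at the far end are mostly hidden by the gripper in those pictures. They looked seated in the wrist picture just before I gripped the handle.

No check failed. The only disagreement was a 2 to 3 mm difference between the scene and wrist cameras on position; I relied on the wrist camera.

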